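# Present the marked key jar to the tag reader and hold it

## Task

In the mail room, get the spare-key jar with the orange lid read: first turn the focus knob on top of the grey tag reader until its orange pointer is on the green mark, then turn the jar carousel until the orange-lidded jar stands squarely in front of the reader's window. Keep hold of the carousel (by a jar or its hub) so that it stays still, and finish like that, still holding it. Leave the focus where you set it, and do not disturb the parcel, tape roll, mug and wooden stamp on the counter.

Things in the scene. Friction and masses are not known exactly. Their poses are not given: they have to be found in the camera images.
- rig: fixed carousel foot and tag reader. Origin on the counter surface, on the carousel's turning axis; z up; its -x axis points to the reader: a grey box 80 (x) by 90 (y) mm, 85 mm tall, centre 195 mm from the axis, with a black window and round lens mid-way along the side that looks at the carousel, 155 mm from the axis
- carousel: turntable: wooden disc, 244 mm diameter, top 28 mm above the counter, with four fixed jars 90 degrees apart, centres 85 mm from the axis (lids orange, blue, grey, white). Turns without stops either way about the vertical axis through its origin, with light friction, no spring. Origin on the axis, 16 mm above the counter; its -x axis points to the orange-lidded jar
- marked_jar (a point): the jar with orange lid and band: point on its centre line, 95 mm above the counter. All jars alike: upright, 44 mm diameter, lid 46 mm diameter and 20 mm high, top 118 mm above the counter, about 70 mm free between neighbours; they are fixed to the turntable and can be gripped from above
- knob_grip (a point): point on the vertical axis of the focus knob, 110 mm above the counter. The knob is an upright black bar 44 x 12 mm, from 88 to 118 mm above the counter, on top of the reader over its centre; an orange line on its top marks the pointing end (own +x). On the reader's top (87 mm) around it: white ticks and a wide green mark on the carousel's side
- focus_knob (a joint): angle of the focus knob (rad): 0 when the orange pointer is on the green mark, positive anticlockwise seen from above; stops at -1.6 and 1.6; light friction, stays where it is left
- parcel: bystander: brown cardboard parcel 160 x 110 x 70 mm; origin at the centre of its underside
- tape_roll: bystander: roll of brown tape lying flat, 90 mm in diameter, 30 mm high, with a 60 mm hole; origin at the centre of its underside
- mug: bystander: white mug, 80 mm in diameter, 90 mm high; origin at the centre of its underside
- desk_stamp: bystander: dark wooden stamp standing upright, 40 mm in diameter, 75 mm high; origin at the centre of its underside
- hub (a point): black round hub knob in the middle of the carousel, fixed to it, 36 mm diameter, from 84 to 106 mm above the counter; the point is on its axis, 95 mm above the counter

How it is judged:
By the outcome, as a careful person would: the job done as asked, in the order asked, and still so for the second after the job is handed in, while the arm keeps its last pose, push and grip.
It also fails if it takes over 58 s, if anything falls off the work surface, if the arm or the gripper's body presses on something with over 40 N, if the wrist force passes 120 N, or if a joint passes its speed limit or range.

## Robot

A 7-joint arm with a two-finger parallel gripper is mounted at the origin on the work surface. World frame = base frame: x ahead of the robot, y to its left, z up, the work surface at z = 0. Lengths are in m, angles in rad, forces in N, time in s.
With the tool pointing down it reaches from about 0.4 to 0.875 m from the base axis. Payload 4.4 kg.
Tool frame: the origin (TCP) lies on the centre line of the jaws, within the pads' length; the fingertips stand 22 mm ahead of it and the grasp point (between the pads) lies 3 mm ahead of it (bot.tips_ahead is the distance from the TCP to the fingertips, in m); y points along the fingers, x is the direction in which the jaws open and shut, and the axes are right-handed (so a half turn about y gives the same grasp; the last joint's range is limited). The gripper opens to 85 mm and grips with 20 to 120 N. Pads are 22 mm wide; open, the fingers measure 114 mm over their backs; the gripper's body (76 mm by 85 mm) begins 54 mm behind the grasp point. The pads swing forward as they close: fully open they stand 13 mm farther back than shut.
Start: joints at [1.098, 0.628, 0.038, 1.517, -0.027, 0.996, -0.02], TCP at [0.257, -0.597, 0.253] pointing down, gripper open.
Joint ranges: [-3.06, 3.06], [-0.37, 2.12], [-1.25, 1.32], [0.18, 2.47], [-1.1, 4.24], [0.23, 1.98], [-2.94, 2.94]. Speed limits (rad/s): [2.57, 2.57, 3.14, 3.14, 3.14, 3.14, 3.14].

## Interface

Orientations are given as a rotation vector (axis times angle).
In Python, from rig import bot gives the robot as it stands. The module is installed in compiled form; this text tells all that it offers.
- The arm moves only by the tool play_rows, never from a script. Its argument "moves" is a list that holds one entry, the list of rows, each a list of 5 numbers: the opening, from 0 (shut) to 1 (fully open), then the shift along the tool's x, y, z in m, then the turn about the tool's y in degrees. A call has exactly 8 rows; each row is the pose to reach, as a shift and turn from the pose commanded when the call began, along the tool's axes at that moment; what a row does not reach only later rows make up. A row lasts 1/12 s, in which the tool goes at most 41.7 mm and 7.16 degrees, less where a joint would pass 70% of its speed; a pose out of reach is approached as far as the arm can. A call with a gripper value outside its range is refused whole. The fingers move at their own pace and stop on an object; "force" is the grip in N (left out, the last holds). Time passes only in rows, so rows that repeat a pose let the fingers close, or fill a call up. It gives the time, the measured TCP pose, the force and the opening at its end, in the units of the state.
- bot.state(): the state, without advancing time (a new reading comes with each control period).
- bot.get_image(name): name is "scene" or "top" or "wrist"; returns (picture, depth): 400x640x3 uint8, red, green, blue; 400x640 float32, m along the optical axis (not along the pixel's ray), 0 where there is no reading.
- bot.calibration(name): a dict with "fx", "fy", "cx", "cy" (pixels), "k1" (the pictures are not rectified: a ray, as slopes to the right and down, at radius r is drawn at 1 + k1 r^2 times it, then the intrinsics apply), "rvec" (rotation vector, rad) and "tvec" (3), from world to camera coordinates, as OpenCV has them. Camera axes: x right, y down, z forward; pixel columns grow to the right and rows downward; lengths in m; the calibration is good to about 2 mm. A picture is of the moment at which its call begins: read the wrist's pose just before it. calibration takes no time and is no camera call; for the wrist camera it gives the pose at the moment of the call.
- bot.sign_off(): hands the job in, once; it reports no verdict.
The state is a dict: "t": time; "qpos": joint angles; "dq": joint speeds; "effort": joint torques, N m; "tcp_pos": TCP position; "ee_rot": TCP orientation; "contact_force": force on the tool from outside, world axes, zero at the start; "torque": the same for the moment, N m; "finger_gap": finger opening in m.
Only numpy, scipy, OpenCV 4.12 (cv2) and the standard library are available. Lean on these libraries where they do the work, as an engineer would, in place of code of your own. Each camera call takes 0.05 s, during which the arm holds its last target.

## Working session

There is one attempt and no reset: what is moved stays moved. The work goes in short steps, Python scripts to look and compute and a tool call to move; the robot and the scene stay as the last step left them, time stands still between calls to the robot, and variables do not carry over. Pictures are saved under pics/ and viewed, and the job is handed in when it is done.

Besides the shell and the picture viewer there is one more tool, called as name(argument=value, ...) on one line, values as JSON. play_rows: Moves the arm, as the interface text tells. Its arguments: {"type":"object","properties":{"moves":{"type":"array","items":{"type":"array","items":{"type":"array","items":{"type":"number"}}}},"force":{"type":"number"}},"required":["moves"]}

```bash
mkdir -p pics; cat > h.py <<'E'
import numpy as np, cv2
from scipy.spatial.transform import Rotation as R
from rig import bot
def ray(c,uv):
    K=np.array([[c['fx'],0,c['cx']],[0,c['fy'],c['cy']],[0,0,1]])
    uv=np.atleast_2d(np.array(uv,float))
    d=cv2.undistortPoints(uv.reshape(-1,1,2),K,np.array([c['k1'],0,0,0,0.])).reshape(-1,2)
    M=R.from_rotvec(np.ravel(c['rvec'])).as_matrix(); t=np.ravel(c['tvec'])
    D=np.c_[d,np.ones(len(d))]@M; return -M.T@t, D
def onz(c,uv,z):
    o,D=ray(c,uv); return o+D*((z-o[2])/D[:,2:3])
E
python3 - <<'E'
from h import *
s=bot.state();print({k:np.round(v,3) for k,v in s.items()}, bot.tips_ahead)
for n in ['scene','top']:
    p,d=bot.get_image(n);cv2.imwrite(f'pics/{n}0.png',p[:,:,::-1]);np.savez(f'{n}0',p=p,d=d)
    print(bot.calibration(n))
E
```

```text
{'t': np.float64(0.0), 'qpos': array([ 1.098,  0.629,  0.038,  1.518, -0.027,  0.996, -0.02 ]), 'dq': array([-0.001, -0.   ,  0.001, -0.001, -0.   , -0.001,  0.001]), 'effort': array([-0.0000e+00, -5.6341e+01,  1.2260e+00, -1.9345e+01,  1.1000e-02,
        1.0000e-02, -0.0000e+00]), 'tcp_pos': array([ 0.257, -0.596,  0.252]), 'ee_rot': array([-1.374,  0.906, -0.903]), 'contact_force': array([ 0.029,  0.467, -0.867]), 'torque': array([-0.021,  0.02 ,  0.026]), 'finger_gap': np.float64(0.086)} 0.022
{'fx': 364.9982763120331, 'fy': 364.9982763120331, 'cx': 317.97776526593265, 'cy': 196.1837164742382, 'k1': 0.025880978502097324, 'rvec': array([ 0.90377345,  2.49452999, -1.13428964]), 'tvec': array([ 0.3707083 , -0.15358663,  1.30947972])}
{'fx': 517.7876744920869, 'fy': 517.7876744920869, 'cx': 321.74131173364583, 'cy': 196.5706795391515, 'k1': -0.05271274101260823, 'rvec': array([ 2.141257  , -2.16286463,  0.14077359]), 'tvec': array([0.01669633, 0.53095062, 1.73197065])}
```

View pics/scene0.png

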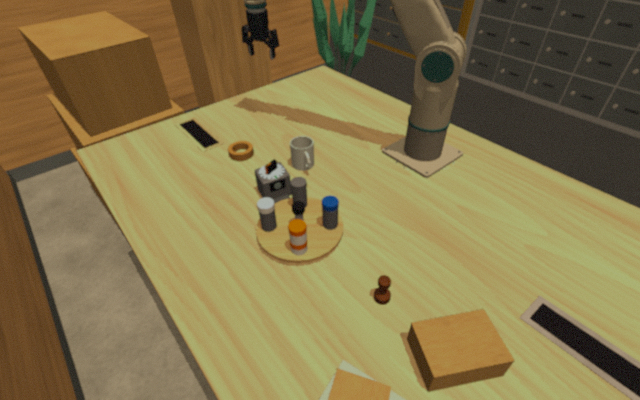

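View pics/top0.png

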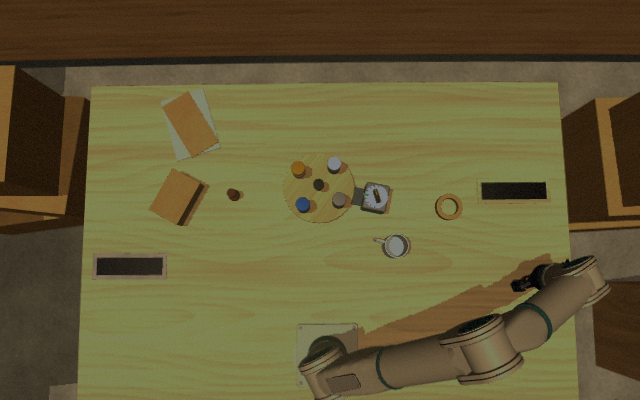

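```bash
python3 - <<'E'
from h import *
p=np.load('top0.npz')['p'];cv2.imwrite('pics/topz.png',cv2.resize(p[80:280,220:420,::-1],None,fx=3,fy=3,interpolation=cv2.INTER_CUBIC))
E
```

```text
(no output)
```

View pics/topz.png

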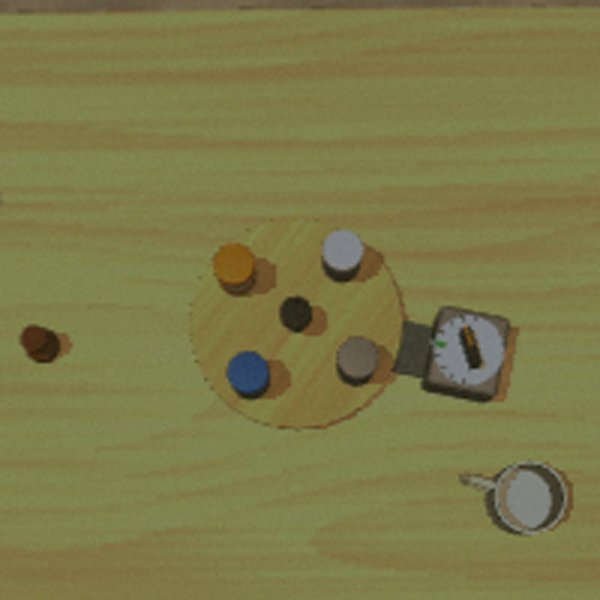

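The top view shows the carousel around (319,185), the reader at (376,198) with the green mark on its left, and the mug below it. Next I measure positions.

```bash
python3 - <<'E'
from h import *
p=np.load('top0.npz')['p'];c=bot.calibration('top')
z=lambda u,v:[220+(u-1)/3.,80+(v-1)/3.]
N=dict(orange=(234,265,.118),white=(343,248,.118),grey=(357,357,.118),blue=(248,371,.118),hub=(296,312,.106),knob=(472,347,.118),green=(440,343,.087),mug=(530,497,.09),rc1=(441,306,.087),rc2=(511,320,.087),rc3=(492,402,.087),rc4=(424,388,.087))
P={}
for k,(u,v,h) in N.items(): P[k]=onz(c,z(u,v),h)[0];print(k,P[k].round(4))
ax=(P['orange']+P['white']+P['grey']+P['blue'])/4;print('axis',ax)
rc=(P['rc1']+P['rc2']+P['rc3']+P['rc4'])/4;print('reader',rc,np.hypot(*(rc-ax)[:2]),np.degrees(np.arctan2(*(rc-ax)[[1,0]])))
for k in ['orange','white','grey','blue']: d=P[k]-ax;print(k,np.hypot(*d[:2]),np.degrees(np.arctan2(d[1],d[0])))
cv2.imwrite('pics/knobz.png',cv2.resize(p[175:225,345:405,::-1],None,fx=12,fy=12,interpolation=cv2.INTER_CUBIC))
q=bot.state();print(R.from_rotvec(q['ee_rot']).as_matrix().round(3))
w,_=bot.get_image('wrist');cv2.imwrite('pics/w0.png',w[:,:,::-1])
cw=bot.calibration('wrist');M=R.from_rotvec(np.ravel(cw['rvec'])).as_matrix();print('wrist cam',-M.T@np.ravel(cw['tvec']),M.round(2).tolist(),cw['fx'])
E
```

```text
orange [0.6153 0.0892 0.118 ]
white [ 0.633  -0.0301  0.118 ]
grey [ 0.5126 -0.0437  0.118 ]
blue [0.4986 0.0745 0.118 ]
hub [0.5646 0.0221 0.106 ]
knob [ 0.5223 -0.1686  0.118 ]
green [ 0.5313 -0.1366  0.087 ]
mug [ 0.3605 -0.231   0.09  ]
rc1 [ 0.5727 -0.1386  0.087 ]
rc2 [ 0.5562 -0.2158  0.087 ]
rc3 [ 0.4652 -0.1924  0.087 ]
rc4 [ 0.4815 -0.1179  0.087 ]
axis [0.56487416 0.02249997 0.118     ]
reader [ 0.51888719 -0.16618858  0.087     ] 0.1942116666647846 -103.69703803750559
orange 0.08365137626770618 52.91181839427422
white 0.08603540201876451 -37.661896974126556
grey 0.08429876348145925 -128.29460385596104
blue 0.0842693986958425 141.89857568335614
[[ 0.396 -0.001  0.918]
 [-0.918  0.002  0.396]
 [-0.002 -1.    -0.   ]]
wrist cam [ 0.32035257 -0.56862283  0.37399218] [[0.39, -0.92, 0.0], [-0.88, -0.38, 0.27], [-0.25, -0.11, -0.96]] 277.34144633251674
```

View pics/knobz.png

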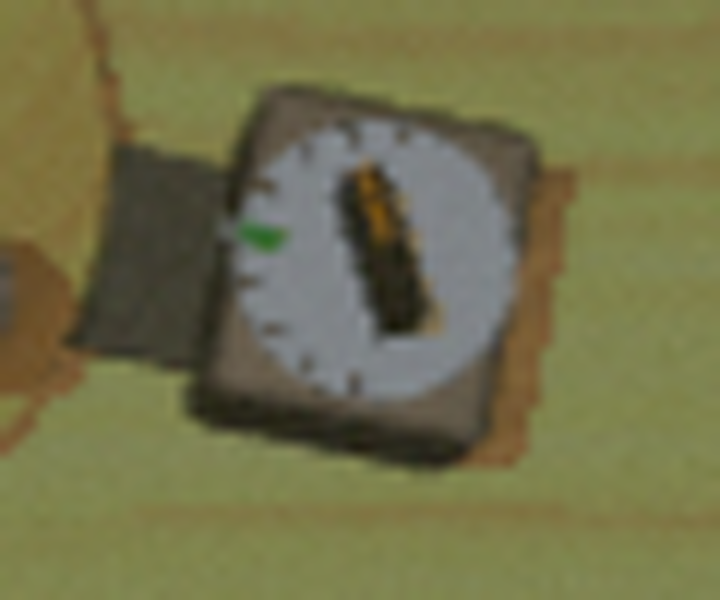

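View pics/w0.png

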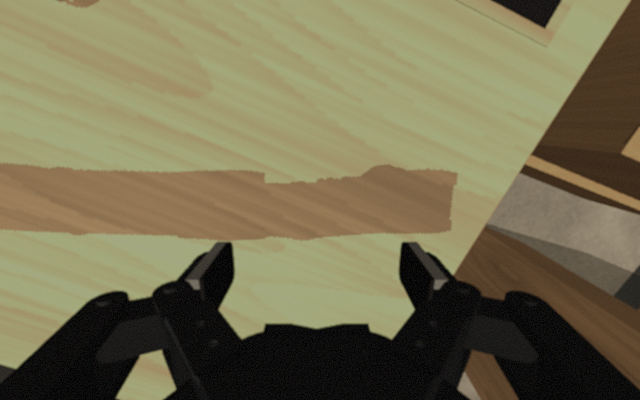

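The wrist view shows only bare table and the fingers. The pointer heads about 14° and the green mark about 77°, so the knob needs roughly +63°. I'm moving above the knob, tool pointing down.

play_rows(moves=[[[1,-0.02,0,0.03,2],[1,-0.04,0,0.058,4],[1,-0.06,0,0.086,6],[1,-0.08,0,0.114,9],[1,-0.1,0,0.143,9],[1,-0.12,0,0.171,9],[1,-0.14,0,0.2,9],[1,-0.16,0,0.229,9]]], force=40)

```text
t: 0.82
tcp_pos: [0.4047, -0.3578, 0.2532]
ee_rot: [-1.317, 1.024, -1.023]
contact_force: [-0.0, 0.9, -1.4]
finger_gap: 0.0852
```

```bash
cat >> h.py <<'E'
def togo(target,yaw=None):
    s=bot.state();M=R.from_rotvec(s['ee_rot']).as_matrix();y=np.degrees(np.arctan2(M[1,0],M[0,0]))
    print('t',s['t'].round(2),'tcp',s['tcp_pos'].round(4),'xyaw',y.round(2),'gap',s['finger_gap'].round(4),'q',s['qpos'].round(2),'F',s['contact_force'].round(1))
    print('shift',(M.T@(np.array(target)-s['tcp_pos'])).round(4),'turn',None if yaw is None else -((yaw-y+180)%360-180))
E
python3 -c "
from h import *
togo([.522,-.168,.24],-76)"
```

```text
Traceback (most recent call last):
  File "h.py", line 14, in togo
    print('t',s['t'].round(2),'tcp',s['tcp_pos'].round(4),'xyaw',y.round(2),'gap',s['finger_gap'].round(4),'q',s['qpos'].round(2),'F',s['contact_force'].round(1))
              ^^^^^^^^^^^^
AttributeError: 'float' object has no attribute 'round'
```

```bash
sed -i "s/s\['t'\].round(2)/round(float(s['t']),2)/; s/s\['finger_gap'\].round(4)/round(float(s['finger_gap']),4)/; s/s\['\(tcp_pos\|qpos\|contact_force\)'\].round/np.array(s['\1']).round/g" h.py
python3 -c "
from h import *
togo([.522,-.168,.24],-76)"
```

```text
t 0.82 tcp [ 0.4047 -0.3578  0.2532] xyaw -75.71 gap 0.0852 q [ 0.62  0.47  0.08  1.83 -0.05  0.85 -0.6 ] F [-0.   0.9 -1.4]
shift [-0.155   0.0132  0.1605] turn 0.29440353248145357
```

play_rows(moves=[[[1,-0.025,0.002,0.026,0],[1,-0.05,0.004,0.052,0],[1,-0.075,0.007,0.078,0],[1,-0.1,0.01,0.104,0],[1,-0.125,0.013,0.13,0],[1,-0.145,0.013,0.15,0],[1,-0.155,0.013,0.16,0],[1,-0.155,0.013,0.16,0]]])

```text
t: 1.48
tcp_pos: [0.5231, -0.1649, 0.24]
ee_rot: [-1.317, 1.018, -1.017]
contact_force: [-0.3, -0.3, -0.4]
finger_gap: 0.0856
```

```bash
python3 -c "
from h import *
togo([.522,-.168,.24],-76)
cw=bot.calibration('wrist');w,d=bot.get_image('wrist');cv2.imwrite('pics/w1.png',w[:,:,::-1]);np.savez('w1',p=w,d=d,**cw)"
```

```text
t 1.48 tcp [ 0.5231 -0.1649  0.24  ] xyaw -75.28 gap 0.0856 q [ 0.22  0.5   0.06  1.82 -0.04  0.82 -1.02] F [-0.3 -0.3 -0.4]
shift [ 0.0027 -0.     -0.0018] turn 0.7202237144608148
```

View pics/w1.png

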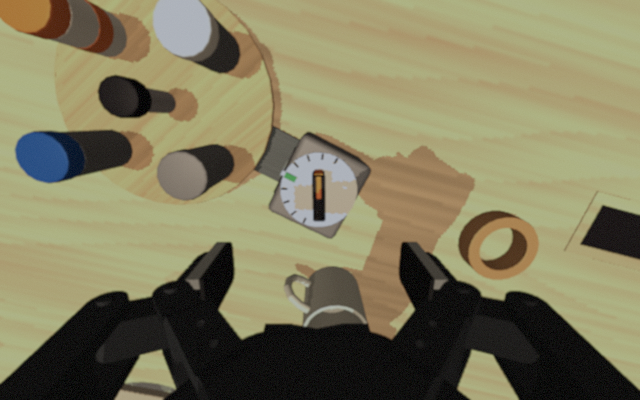

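The wrist view shows the knob at (319,195), pointing up in the image, the green mark at (290,177), and the hub at (122,96).

```bash
python3 - <<'E'
from h import *
f=np.load('w1.npz');p=f['p'];c=f
cv2.imwrite('pics/w1z.png',cv2.resize(p[120:250,250:390,::-1],None,fx=5,fy=5,interpolation=cv2.INTER_CUBIC))
hsv=cv2.cvtColor(p,cv2.COLOR_RGB2HSV)
roi=np.zeros(p.shape[:2],bool);roi[140:235,275:365]=1
g=roi&(hsv[...,0]>45)&(hsv[...,0]<85)&(hsv[...,1]>90)
y,x=np.nonzero(g);G=onz(c,[x.mean(),y.mean()],.087)[0];print('green',len(x),x.mean(),y.mean(),G)
k=np.zeros_like(roi);k[165:225,308:332]=1
b=k&(p.max(2)<70); o=k&(hsv[...,0]<22)&(hsv[...,1]>150)&(p[...,0]>110)
for n,m in(('black',b),('or',o)):
    y,x=np.nonzero(m);print(n,len(x),x.min(),x.max(),y.min(),y.max(),x.mean(),y.mean())
E
```

```text
green 42 289.85714285714283 176.76190476190476 [ 0.52905327 -0.13505482  0.087     ]
black 323 313 324 175 219 318.54179566563465 201.77089783281733
or 118 315 322 173 198 318.16101694915255 185.88983050847457
```

View pics/w1z.png

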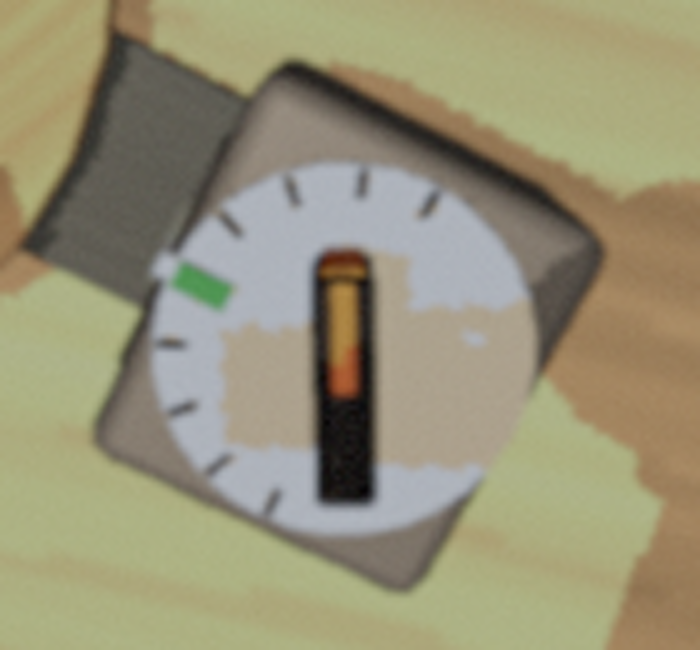

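```bash
python3 - <<'E'
from h import *
c=np.load('w1.npz')
z=lambda u,v:[250+(u-2)/5.,120+(v-2)/5.]
a=onz(c,z(343.5,279),.118)[0];b=onz(c,z(347,503),.118)[0];k=(a+b)/2
print('knob',k,np.linalg.norm(a-b),'head',np.degrees(np.arctan2(*(a-b)[[1,0]])))
G=onz(c,z(202,285),.087)[0];D=onz(c,z(345,350),.087)[0];print('green',G,'dial',D,'gh',np.degrees(np.arctan2(*(G-k)[[1,0]])))
h=onz(c,[120.5,97],.106)[0];print('hub',h,'to knob',np.linalg.norm((h-k)[:2]),np.degrees(np.arctan2(*(h-k)[[1,0]])))
C=[onz(c,z(*q),.087)[0] for q in((285,80),(592,242),(405,585),(103,425))]
print(np.array(C).round(4),np.mean(C,0))
for i,j in((0,3),(1,2),(1,0),(2,3)): e=C[i]-C[j];print(np.linalg.norm(e),np.degrees(np.arctan2(e[1],e[0])))
togo([k[0],k[1],.16],np.degrees(np.arctan2(*(a-b)[[1,0]]))-90)
E
```

```text
knob [ 0.5230599  -0.16638049  0.118     ] 0.042489380861261875 head 15.657839069301179
green [ 0.52925118 -0.1351561   0.087     ] dial [ 0.5235052  -0.16644873  0.087     ] gh 78.78466044612026
hub [0.56440257 0.02153522 0.106     ] to knob 0.1924098050347579 77.5922287797192
[[ 0.5726 -0.1415  0.087 ]
 [ 0.5575 -0.2085  0.087 ]
 [ 0.4766 -0.1921  0.087 ]
 [ 0.4953 -0.1221  0.087 ]] [ 0.5255047  -0.16602706  0.087     ]
0.07965204747710378 -14.113821841709001
0.082452170804501 -11.43438775939484
0.06865541855139545 -102.73218095013104
0.07249759472053528 -104.9472923038058
t 1.53 tcp [ 0.5216 -0.1677  0.24  ] xyaw -75.46 gap 0.0854 q [ 0.22  0.5   0.06  1.82 -0.04  0.82 -1.02] F [ 0.  -0.6 -0.2]
shift [-0.0009  0.08    0.0017] turn -1.11464334967593
```

play_rows(moves=[[[1,0,0.03,0.002,-1],[1,-0.001,0.06,0.002,-1],[1,-0.001,0.085,0.002,-1],[1,-0.001,0.1,0.002,-1],[1,-0.001,0.11,0.002,-1],[1,-0.001,0.118,0.002,-1],[1,-0.001,0.125,0.002,-1],[1,-0.001,0.125,0.002,-1]]])

```text
t: 2.2
tcp_pos: [0.5221, -0.1688, 0.1147]
ee_rot: [-1.324, 1.012, -1.01]
contact_force: [0.3, -0.1, -0.3]
finger_gap: 0.0853
```

```bash
python3 -c "
from h import *
togo([.523,-.1664,.115],-74.3)
cw=bot.calibration('wrist');w,d=bot.get_image('wrist');cv2.imwrite('pics/w2.png',w[:,:,::-1]);np.savez('w2',p=w,d=d,**cw)"
```

```text
t 2.2 tcp [ 0.5221 -0.1688  0.1147] xyaw -74.74 gap 0.0853 q [ 0.23  0.68  0.04  1.92 -0.05  0.54 -1.  ] F [ 0.3 -0.1 -0.3]
shift [-0.002  -0.0003  0.0015] turn -0.4427023821338878
```

View pics/w2.png

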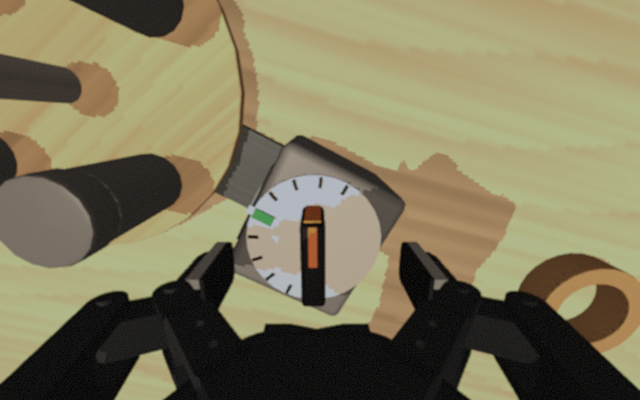

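The knob at (313,260) sits between the open fingers, about 2 mm off centre. I'm closing.

play_rows(moves=[[[1,-0.002,0,0.001,0],[0.5,-0.002,0,0.001,0],[0,-0.002,0,0.001,0],[0,-0.002,0,0.001,0],[0,-0.002,0,0.001,0],[0,-0.002,0,0.001,0],[0,-0.002,0,0.001,0],[0,-0.002,0,0.001,0]]], force=30)

```text
t: 2.92
tcp_pos: [0.5233, -0.1665, 0.1156]
ee_rot: [-1.324, 1.01, -1.011]
contact_force: [-0.6, -0.6, 1.1]
finger_gap: 0.0113
```

```bash
python3 -c "
from h import *
togo([.523,-.1664,.115],-74.3)
cw=bot.calibration('wrist');w,d=bot.get_image('wrist');cv2.imwrite('pics/w3.png',w[:,:,::-1]);np.savez('w3',p=w,d=d,**cw)"
```

```text
t 2.92 tcp [ 0.5233 -0.1665  0.1156] xyaw -74.71 gap 0.0113 q [ 0.23  0.68  0.04  1.92 -0.05  0.54 -1.  ] F [-0.6 -0.6  1.1]
shift [-0.0002  0.0006 -0.0002] turn -0.40891368012177054
```

View pics/w3.png

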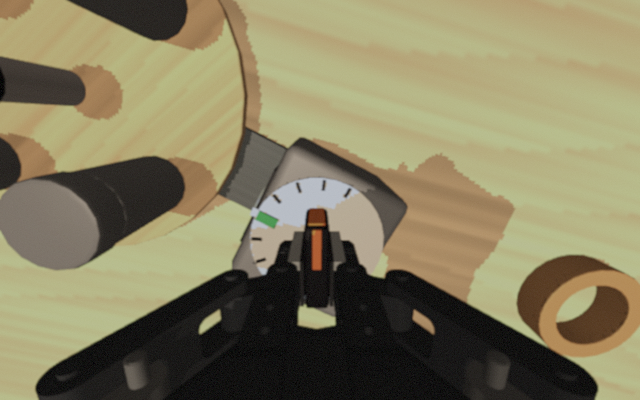

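The fingers hold the knob, with a gap of 11 mm. I'm turning it anticlockwise.

play_rows(moves=[[[0,0,0,0,-5],[0,0,0,0,-11],[0,0,0,0,-17],[0,0,0,0,-23],[0,0,0,0,-29],[0,0,0,0,-35],[0,0,0,0,-40],[0,0,0,0,-44]]])

```text
t: 3.63
tcp_pos: [0.523, -0.1662, 0.1156]
ee_rot: [-1.53, 0.417, -0.417]
contact_force: [-1.2, 0.0, 1.8]
finger_gap: 0.0112
```

play_rows(moves=[[[0,0,0,0,-4],[0,0,0,0,-8],[0,0,0,0,-12],[0,0,0,0,-15],[0,0,0,0,-17],[0,0,0,0,-18],[0,0,0,0,-18],[0,0,0,0,-18]]])

```text
t: 4.3
tcp_pos: [0.5228, -0.1662, 0.1156]
ee_rot: [-1.564, 0.175, -0.174]
contact_force: [-1.6, -1.1, 5.7]
finger_gap: 0.0114
```

```bash
python3 -c "
from h import *
togo([.523,-.1664,.115],-12.2)
cw=bot.calibration('wrist');w,d=bot.get_image('wrist');cv2.imwrite('pics/w4.png',w[:,:,::-1]);np.savez('w4',p=w,d=d,**cw)
cv2.imwrite('pics/w4z.png',cv2.resize(w[120:330,220:420,::-1],None,fx=2.8,fy=2.8,interpolation=cv2.INTER_CUBIC))"
```

```text
t 4.3 tcp [ 0.5228 -0.1662  0.1156] xyaw -12.72 gap 0.0114 q [ 0.42  0.69 -0.26  1.92  0.3   0.57 -0.25] F [-1.6 -1.1  5.7]
shift [ 0.0003  0.0006 -0.0002] turn -0.5189187850564281
```

View pics/w4.png

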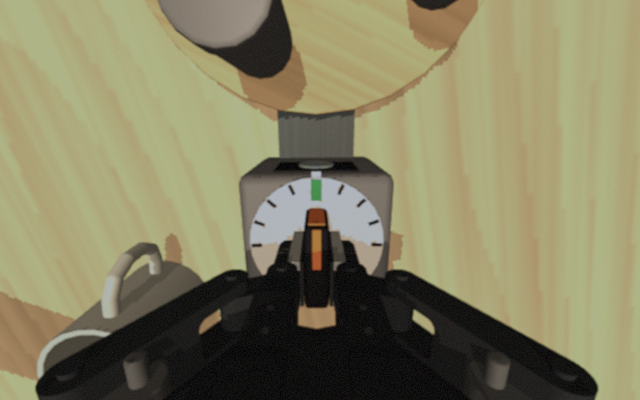

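View pics/w4z.png

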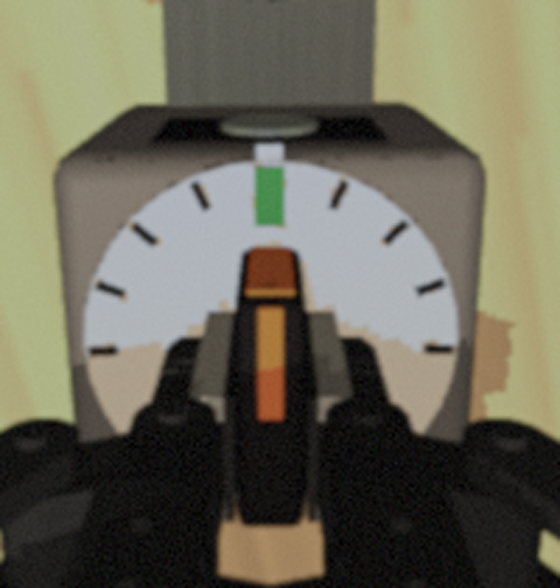

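The pointer (271) lines up with the green mark (270). I'm releasing and rising.

play_rows(moves=[[[0.3,0,0,0,0],[0.6,0,0,0,0],[0.8,0,0,0,0],[0.8,0,-0.01,0,0],[0.8,0,-0.03,0,0],[0.8,0,-0.06,0,0],[0.8,0,-0.09,0,0],[0.8,0,-0.12,0,0]]])

```text
t: 5.02
tcp_pos: [0.5229, -0.1657, 0.2371]
ee_rot: [-1.563, 0.174, -0.174]
contact_force: [0.8, -0.4, 0.1]
finger_gap: 0.0683
```

```bash
python3 -c "
from h import *
togo([.565,.0225,.22],98)
cw=bot.calibration('wrist');w,d=bot.get_image('wrist');cv2.imwrite('pics/w5.png',w[:,:,::-1]);np.savez('w5',p=w,d=d,**cw)"
```

```text
t 5.02 tcp [ 0.5229 -0.1657  0.2371] xyaw -12.68 gap 0.0683 q [ 0.48  0.52 -0.33  1.82  0.22  0.84 -0.18] F [ 0.8 -0.4  0.1]
shift [-0.0002  0.0172  0.1929] turn -110.67833617913988
```

View pics/w5.png

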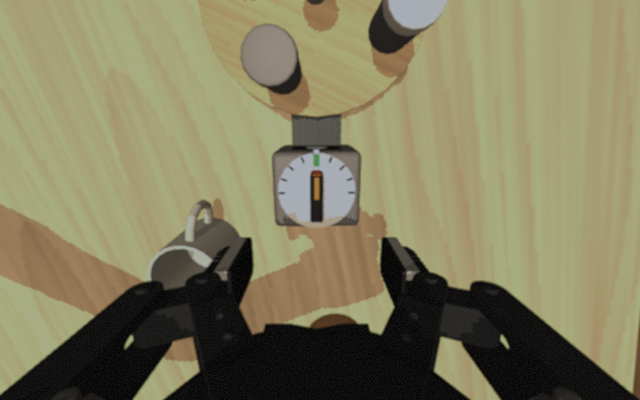

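Released; the knob stayed on the mark. I'm moving over the hub with the jaws turned so the fingers go between the jars.

play_rows(moves=[[[0.8,0,0,0.025,-7],[0.8,0,0,0.05,-14],[0.8,0,0,0.075,-21],[0.8,0,0,0.1,-28],[0.8,0,0,0.125,-35],[0.8,0,0,0.15,-42],[0.8,0,0,0.175,-49],[0.8,0,0,0.193,-56]]])

```text
t: 5.73
tcp_pos: [0.5659, 0.0251, 0.2361]
ee_rot: [-1.486, -0.599, 0.596]
contact_force: [0.4, -0.9, 0.2]
finger_gap: 0.0683
```

play_rows(moves=[[[0.8,0,0,0,-7],[0.8,0,0,0,-14],[0.8,0,0,0,-21],[0.8,0,0,0,-28],[0.8,0,0,0,-35],[0.8,0,0,0,-42],[0.8,0,0,0,-49],[0.8,0,0,0,-55]]])

```text
t: 6.4
tcp_pos: [0.5655, 0.0221, 0.2357]
ee_rot: [-1.135, -1.319, 1.319]
contact_force: [0.3, -0.7, -0.1]
finger_gap: 0.0683
```

```bash
python3 -c "
from h import *
togo([.565,.0225,.22],98)
cw=bot.calibration('wrist');w,d=bot.get_image('wrist');cv2.imwrite('pics/w6.png',w[:,:,::-1]);np.savez('w6',p=w,d=d,**cw)"
```

```text
t 6.4 tcp [0.5655 0.0221 0.2357] xyaw 98.63 gap 0.0683 q [ 0.44  0.66 -0.86  1.76  0.58  1.    1.08] F [ 0.3 -0.7 -0.1]
shift [0.0005 0.0157 0.0004] turn 0.6312577265136383
```

View pics/w6.png

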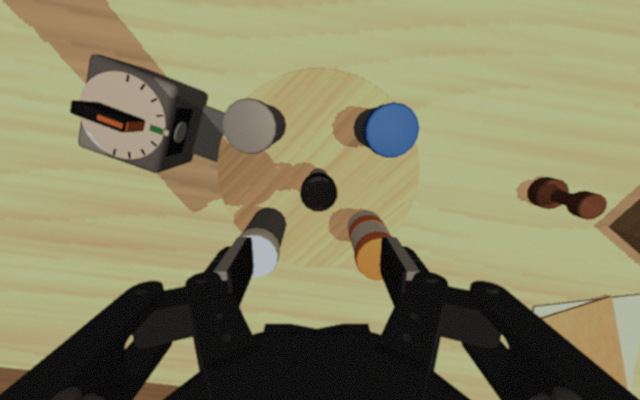

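The hub is at (319,190), with the jars symmetric around the jaw line and the knob still pointing at the green mark.

```bash
python3 - <<'E'
from h import *
c=np.load('w6.npz')
h=onz(c,[319,189],.106)[0];g=onz(c,[248,125],.118)[0];b=onz(c,[391,130],.118)[0]
print(h,g,b)
for d in(g-h,b-h):print(np.hypot(*d[:2]),np.degrees(np.arctan2(d[1],d[0])))
togo([h[0],h[1],.10],98)
E
```

```text
[0.55913554 0.02400176 0.106     ] [ 0.51071441 -0.04341339  0.118     ] [0.49689899 0.07530769 0.118     ]
0.08300245781116558 -125.68791172555895
0.0806578401893838 140.49885806863708
t 6.45 tcp [0.5655 0.022  0.2355] xyaw 98.84 gap 0.0685 q [ 0.44  0.66 -0.86  1.76  0.58  1.    1.08] F [ 0.2 -0.4  0.2]
shift [0.003  0.1355 0.006 ] turn 0.8372064621018467
```

play_rows(moves=[[[0.8,0,0.03,0.001,0],[0.8,0,0.06,0.001,0],[0.8,0,0.08,0.001,0],[0.8,0,0.1,0.001,0],[0.8,0,0.115,0.001,0],[0.8,0,0.128,0.001,0],[0.8,0,0.137,0.001,0],[0.8,0,0.137,0.001,0]]])

```text
t: 7.12
tcp_pos: [0.5637, 0.0218, 0.0969]
ee_rot: [-1.136, -1.313, 1.316]
contact_force: [0.3, 0.6, 0.9]
finger_gap: 0.0681
```

```bash
python3 -c "
from h import *
togo([.565,.0225,.098],98)
cw=bot.calibration('wrist');w,d=bot.get_image('wrist');cv2.imwrite('pics/w7.png',w[:,:,::-1]);np.savez('w7',p=w,d=d,**cw)"
```

```text
t 7.12 tcp [0.5637 0.0218 0.0969] xyaw 98.25 gap 0.0681 q [ 0.34  0.83 -0.7   1.87  0.78  0.74  0.91] F [0.3 0.6 0.9]
shift [ 0.0005 -0.0011 -0.0014] turn 0.2534737941279559
```

View pics/w7.png

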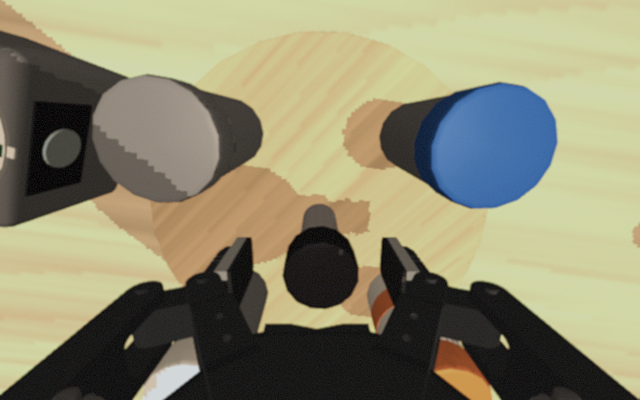

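The hub is centred between the jaws. I'm closing, then turning clockwise.

play_rows(moves=[[[0.4,0,-0.001,-0.001,0],[0,0,-0.001,-0.001,0],[0,0,-0.001,-0.001,0],[0,0,-0.001,-0.001,0],[0,0,-0.001,-0.001,0],[0,0,-0.001,-0.001,0],[0,0,-0.001,-0.001,0],[0,0,-0.001,-0.001,0]]], force=60)

```text
t: 7.83
tcp_pos: [0.5663, 0.024, 0.101]
ee_rot: [-1.137, -1.319, 1.312]
contact_force: [-1.5, 2.1, 6.7]
finger_gap: 0.0348
```

play_rows(moves=[[[0,0,0,0,2],[0,0,0,0,5],[0,0,0,0,9],[0,0,0,0,13],[0,0,0,0,17],[0,0,0,0,20],[0,0,0,0,22],[0,0,0,0,23]]])

```text
t: 8.5
tcp_pos: [0.5662, 0.0232, 0.101]
ee_rot: [-1.321, -1.019, 1.015]
contact_force: [-1.8, 0.4, 6.9]
finger_gap: 0.0342
```

```bash
python3 -c "
from h import *
togo([.565,.0225,.098],98)
cw=bot.calibration('wrist');w,d=bot.get_image('wrist');cv2.imwrite('pics/w8.png',w[:,:,::-1]);np.savez('w8',p=w,d=d,**cw)"
```

```text
t 8.5 tcp [0.5662 0.0232 0.101 ] xyaw 75.23 gap 0.0342 q [ 0.29  0.79 -0.61  1.87  0.69  0.69  0.59] F [-1.8  0.4  6.9]
shift [-0.001  0.003  0.001] turn -22.773145170861966
```

View pics/w8.png

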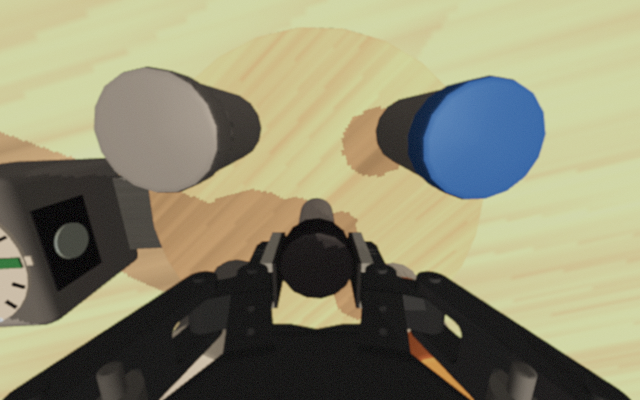

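The carousel turns with the gripper: the jars stay put in the wrist view. Continuing.

play_rows(moves=[[[0,0,0,0,3],[0,0,0,0,8],[0,0,0,0,13],[0,0,0,0,19],[0,0,0,0,25],[0,0,0,0,31],[0,0,0,0,37],[0,0,0,0,43]]])

```text
t: 9.22
tcp_pos: [0.5653, 0.022, 0.101]
ee_rot: [-1.527, -0.438, 0.437]
contact_force: [-4.4, -2.2, 9.0]
finger_gap: 0.0347
```

play_rows(moves=[[[0,0,0,0,6],[0,0,0,0,12],[0,0,0,0,18],[0,0,0,0,24],[0,0,0,0,30],[0,0,0,0,36],[0,0,0,0,42],[0,0,0,0,47]]])

```text
t: 9.88
tcp_pos: [0.5637, 0.0217, 0.101]
ee_rot: [-1.563, 0.207, -0.203]
contact_force: [-8.0, -1.2, 12.9]
finger_gap: 0.0344
```

play_rows(moves=[[[0,0,0,0,6],[0,0,0,0,11],[0,0,0,0,16],[0,0,0,0,21],[0,0,0,0,25],[0,0,0,0,28],[0,0,0,0,30],[0,0,0,0,31]]])

```text
t: 10.55
tcp_pos: [0.5627, 0.0222, 0.101]
ee_rot: [-1.481, 0.628, -0.621]
contact_force: [-9.4, -0.4, 15.5]
finger_gap: 0.0345
```

```bash
python3 -c "
from h import *
togo([.565,.0225,.098],-57.4)
cw=bot.calibration('wrist');w,d=bot.get_image('wrist');cv2.imwrite('pics/w9.png',w[:,:,::-1]);np.savez('w9',p=w,d=d,**cw)
p,d=bot.get_image('top');cv2.imwrite('pics/top9.png',cv2.resize(p[100:280,210:450,::-1],None,fx=3,fy=3,interpolation=cv2.INTER_CUBIC))
p,d=bot.get_image('scene');cv2.imwrite('pics/sc9.png',p[:,:,::-1])
"
```

```text
t 10.55 tcp [0.5627 0.0222 0.101 ] xyaw -45.75 gap 0.0345 q [-0.06  0.72 -0.04  1.88  0.05  0.54 -0.94] F [-9.4 -0.4 15.5]
shift [0.0014 0.003  0.0018] turn 11.650070197836925
```

View pics/w9.png

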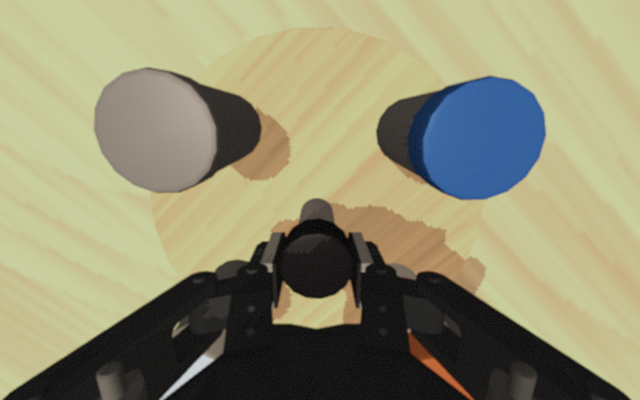

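View pics/top9.png

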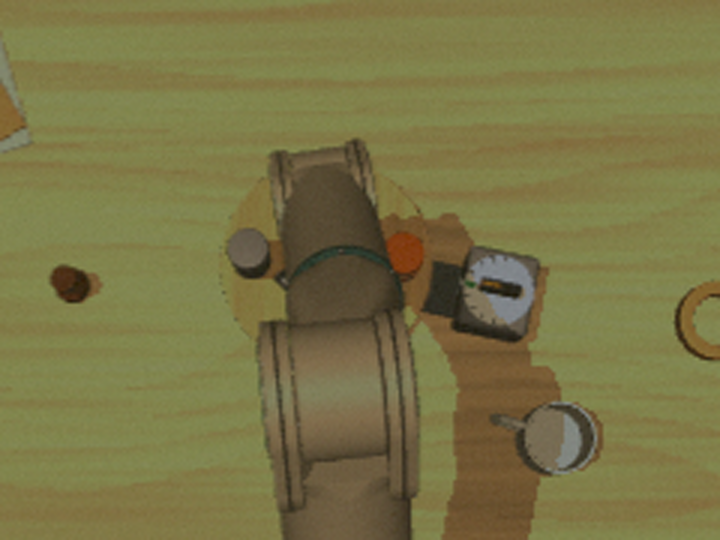

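View pics/sc9.png

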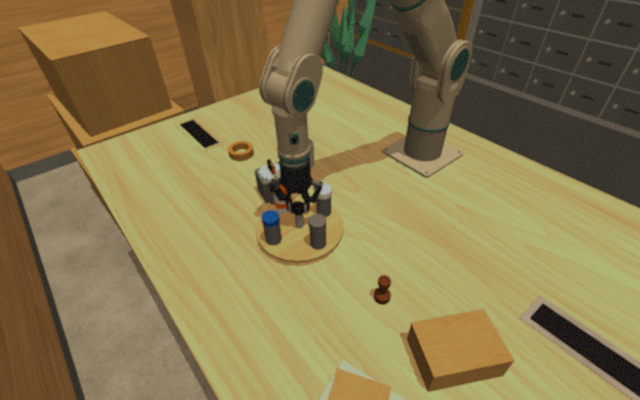

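```bash
python3 - <<'E'
from h import *
c=bot.calibration('top')
z=lambda u,v:[210+(u-1)/3.,100+(v-1)/3.]
o=onz(c,z(404.5,254),.118)[0];g=onz(c,z(249,251.5),.118)[0]
e=o-g;print(o,g,(o+g)/2,np.hypot(*e[:2]),np.degrees(np.arctan2(e[1],e[0])))
# wrist: jar headings vs tool
c=np.load('w9.npz')
g=onz(c,[156,130],.118)[0];b=onz(c,[480,138],.118)[0];e=b-g
print(g,b,np.linalg.norm(e),'orange head',np.degrees(np.arctan2(e[1],e[0]))-45)
E
```

```text
[ 0.55957771 -0.06335981  0.118     ] [0.56406811 0.10573556 0.118     ] [0.56182291 0.02118787 0.118     ] 0.16915498145088825 -91.52115661755377
[0.56865482 0.110041   0.118     ] [0.64908489 0.02324357 0.118     ] 0.11833338535643387 orange head -92.18054611380435
```

All three estimates put the orange jar at about -91.7°; the target is about -102.6°. I'm turning 11° more and easing the vertical load.

play_rows(moves=[[[0,0,0,0,2],[0,0,-0.001,0,5],[0,0,-0.002,0,7],[0,0,-0.003,0,9],[0,0,-0.003,0,10],[0,0,-0.003,0,11],[0,0,-0.003,0,11],[0,0,-0.003,0,11]]])

```text
t: 11.37
tcp_pos: [0.5625, 0.0225, 0.1011]
ee_rot: [-1.433, 0.776, -0.767]
contact_force: [-6.1, 0.4, -8.2]
finger_gap: 0.0343
```

```bash
python3 -c "
from h import *
togo([.565,.0225,.098],-57.4)
cw=bot.calibration('wrist');w,d=bot.get_image('wrist');cv2.imwrite('pics/w10.png',w[:,:,::-1]);np.savez('w10',p=w,d=d,**cw)
p,d=bot.get_image('top');np.savez('top10',p=p);cv2.imwrite('pics/top10.png',cv2.resize(p[120:250,260:400,::-1],None,fx=5,fy=5,interpolation=cv2.INTER_CUBIC))
p,d=bot.get_image('scene');cv2.imwrite('pics/sc10.png',cv2.resize(p[130:270,220:380,::-1],None,fx=4,fy=4,interpolation=cv2.INTER_CUBIC))
"
```

```text
t 11.37 tcp [0.5625 0.0225 0.1011] xyaw -56.68 gap 0.0343 q [-0.1   0.72  0.01  1.88 -0.01  0.55 -1.07] F [-6.1  0.4 -8.2]
shift [0.0014 0.0031 0.0021] turn 0.7178206611482096
```

View pics/w10.png

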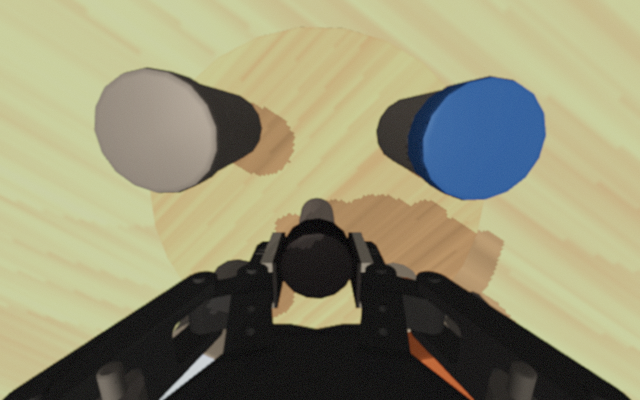

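View pics/top10.png

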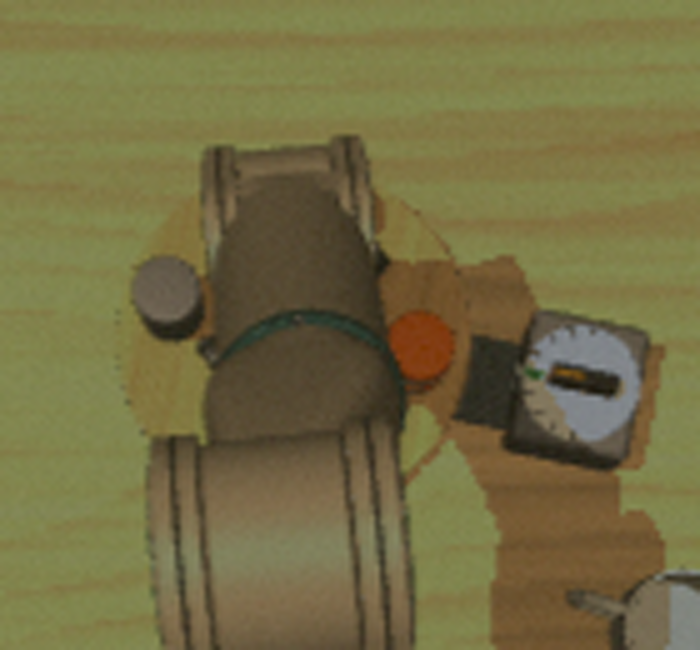

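View pics/sc10.png

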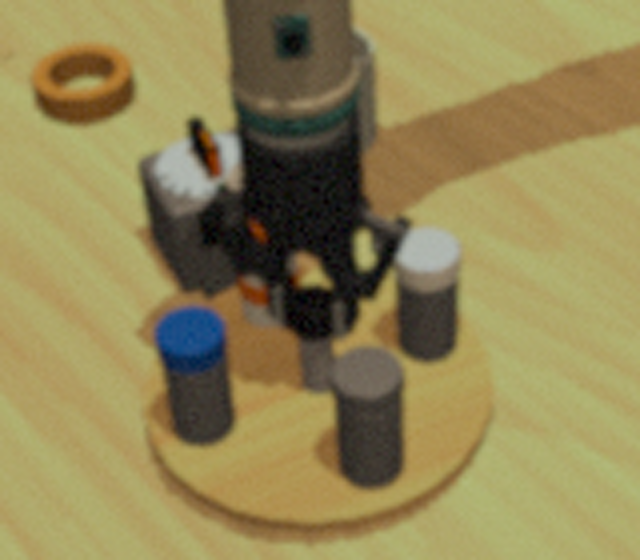

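Orange lid at zoom (420,346), grey at (167,290), knob at (585,379), all close to one line. Checking the numbers.

```bash
python3 - <<'E'
from h import *
ct=bot.calibration('top')
p=np.load('top10.npz')['p'];hsv=cv2.cvtColor(p,cv2.COLOR_RGB2HSV)
z=lambda u,v:[260+(u-2)/5.,120+(v-2)/5.]
m=np.zeros(p.shape[:2],bool);m[175:205,330:356]=1
m&=(hsv[...,0]<12)&(hsv[...,1]>190)&(p[...,0]>140)
y,x=np.nonzero(m);print('orange mask',len(x),x.mean(),y.mean(),z(420,346))
o=onz(ct,[x.mean(),y.mean()],.118)[0];o2=onz(ct,z(420,346),.118)[0];g=onz(ct,z(167,290),.118)[0];k=onz(ct,z(585,379),.118)[0];gr=onz(ct,z(532,373),.087)[0]
hd=lambda e:round(float(np.degrees(np.arctan2(e[1],e[0]))),2)
A=np.array([.5648,.0225,.118])
print(o,o2,g,k,gr)
print('g->o',hd(o-g),hd(o2-g),'A->o',hd(o-A),hd(o2-A),'A->k',hd(k-A),'A->green',hd(gr-A),'g->k',hd(k-g),'A2',(g+o2)/2)
c=np.load('w10.npz')
g=onz(c,[156,130],.118)[0];b=onz(c,[480,138],.118)[0];e=b-g
print('wrist orange head',hd(e)-45)
E
```

```text
orange mask 0 nan nan [343.6, 188.8]
[nan nan nan] [ 0.54488034 -0.06019504  0.118     ] [0.58358084 0.10460089 0.118     ] [ 0.52208788 -0.16725121  0.118     ] [ 0.53062529 -0.13546667  0.087     ]
g->o nan -103.22 A->o nan -103.54 A->k -102.69 A->green -102.21 g->k -102.75 A2 [0.56423059 0.02220292 0.118     ]
wrist orange head -103.11<stdin>:7: RuntimeWarning: Mean of empty slice.
  ret = ret.dtype.type(ret / rcount)
<stdin>:8: RuntimeWarning: Mean of empty slice.
```

The jar is at about -103.1° and the reader at -102.6°, so I'm trimming back half a degree.

play_rows(moves=[[[0,0,0.001,0,-0.5],[0,0,0.001,0,-0.5],[0,0,0.001,0,-0.5],[0,0,0.001,0,-0.5],[0,0,0.001,0,-0.5],[0,0,0.001,0,-0.5],[0,0,0.001,0,-0.5],[0,0,0.001,0,-0.5]]])

```text
t: 12.18
tcp_pos: [0.5625, 0.0225, 0.101]
ee_rot: [-1.435, 0.769, -0.76]
contact_force: [-7.3, 0.6, -0.4]
finger_gap: 0.0342
```

```bash
python3 -c "
from h import *
togo([.565,.0225,.098],-57.4)
s=bot.state();print(np.abs(s['dq']).max())
p,d=bot.get_image('top');cv2.imwrite('pics/top11.png',cv2.resize(p[80:280,140:480,::-1],None,fx=2.3,fy=2.3,interpolation=cv2.INTER_CUBIC))
"
```

```text
t 12.18 tcp [0.5625 0.0225 0.101 ] xyaw -56.17 gap 0.0342 q [-0.09  0.72  0.01  1.88 -0.01  0.54 -1.06] F [-7.3  0.6 -0.4]
shift [0.0014 0.003  0.0021] turn 1.2328422778048491
0.0020396293481957125
```

View pics/top11.png

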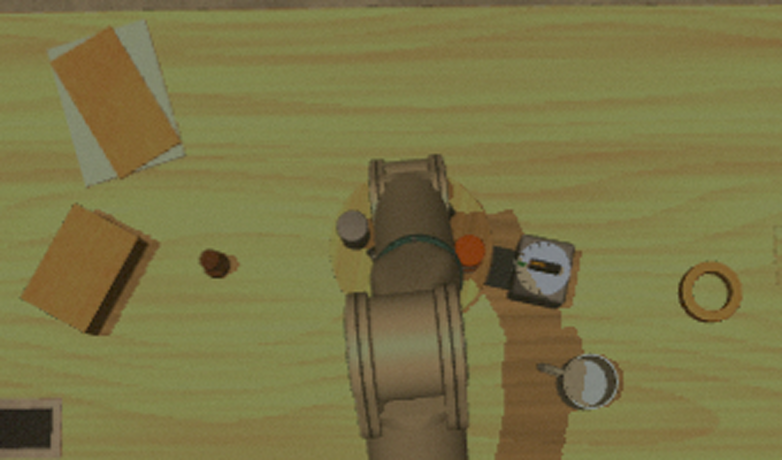

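The orange jar (469,252) stands on the line to the reader and the knob pointer is on green. The parcel, stamp, mug and tape are where they were, and the hub is held still. Handing in.

```bash
python3 -c "
from h import *
print(bot.sign_off())"
```

```text
the job is handed in; nothing more can be done
None
```

I set the focus knob on the green mark first, then turned the carousel until the orange-lidded jar faced the reader's window. I handed in at about 12.2 s with the gripper still holding the hub.

- **Focus knob:** I turned it about +62°. In the wrist view the pointer lined up with the green mark to within about 1°. It was still on the mark after release and in the last top view.
- **Carousel:** I turned it about 155° clockwise by the hub. Before the last correction the jar measured -103.1° to -103.5° and the reader -102.2° to -102.8°. I turned back 0.5°, which should leave the jar within about 0.5° of the reader. I did not measure the jar angle again after that.
- **At hand-in:** the grip gap was 34 mm, with joint speeds near zero and about 7 N of steady sideways force at the wrist. The parcel, tape roll, mug and stamp looked unmoved in the last top view.
- **Disagreements:** one wrist estimate of the hub position was about 6 mm off the others, probably because I took the pixel near the hub's edge, so I used the jar and top-view estimate. When the gripper closed on the hub, the tool shifted 2–4 mm, but the wrist views showed no slip while turning.

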